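# Set the bench watering selector to line three and start it

## Task

Set the watering selector on the greenhouse bench: with the fingers, gently push its upright tab around until it points at the round tag with three studs. Only then press the start button all the way down and let it spring back. Push only: do not grip the tab, and leave the pots and the bottle where they stand.

Things in the scene. Friction and masses are not known exactly. Their poses are not given: they have to be found in the camera images.
- selector_axis (a point): centre of the watering selector: a fixed grey round valve body with a flat top flange 220 mm across, 60 mm above the bench, with short pipe stubs below the flange reaching up to 154 mm from the axis. This point is on the vertical turning axis at the height of the flange top. On the flange turns a black hub, 84 mm across and 12 mm high, with the tab standing on it. Its x and y axes are those of the fixed body
- tab_top (a point): middle of the top edge of the white plastic tab, 120 mm above the bench and 49 mm from the axis. The tab is an upright plate, 10 mm thick, that lies radially from 28 to 70 mm from the axis and stands from 72 to 120 mm above the bench. Push on either flat side, about 4 N near its outer end; it turns with friction (no clicks, no spring) and stays where it is left
- tab_aim (a point): the point that the tab points at: in line with the tab, 87 mm from the axis (the same distance as the tag centres), at flange height, 60 mm above the bench; it turns with the tab
- tab (a joint): angle of the tab about the vertical axis, rad, growing counterclockwise seen from above; at 0 the tab points along the -x axis of the selector body; stops at -1.6 and +1.6. It starts between -0.22 and 0.22, in the blank space between the two middle tags
- tag_one: round white tag, 38 mm across and 3 mm high, fixed on the flange with one black stud (studs 9 mm across, 2 mm high). Origin at the centre of its underside, 87 mm from the axis. The four tags sit at tab angles -1.25, -0.62, 0.62 and 1.25 rad, in an order that changes from start to start
- tag_two: the same kind of tag with two studs
- tag_three: the same kind of tag with three studs in a triangle: the one to select
- tag_four: the same kind of tag with four studs in a square
- start_top (a point): centre of the top face of the start button: a black round spring button, 36 mm across, in a round housing on a fixed grey control box (90 by 100 mm, 40 mm high) on the bench, to the left or right of the selector. Its top face is 62 mm above the bench. It goes down 6 mm, takes 5 N fully down, and springs back
- start (a joint): travel of the start button, m: 0 up, 0.006 fully down
- grass_pot: loose black plant pot, 110 mm across and 100 mm high, grass up to 80 mm above it; origin at the centre of its underside. To be left alone
- clay_pot: loose small terracotta pot, 80 mm across and 70 mm high, beyond the selector; origin at the centre of its underside. To be left alone
- feed_bottle: loose grey bottle, 56 mm across and 130 mm high, beyond the selector; origin at the centre of its underside. To be left alone
Mind the look-alikes: they are no part of the job. Leave any yellow look-alike of the part that bears start_top alone.

How it is judged:
On the way, in this order (a step that is already met when the one before it is completed fails the run):
1. the tab rests pointing at the three-stud tag (within 12 mm of its centre) (horizontal distance between tab_aim and tag_three below 0.012 m and velocity of joint tab between -0.1 and 0.1 rad/s), for 0.2 s.
2. the start button is pressed down (more than 4.5 mm) (value of joint start above 0.0045 m and horizontal distance between tab_aim and tag_three below 0.012 m), for 0.05 s.
At the end, for the whole second after the job is handed in: The tab is at rest with its aim point within 12 mm of the centre of the three-stud tag, the start button is up again (under 1.5 mm), and the pots and the bottle stand within 25 mm of where they were (all of step 1 and value of joint start below 0.0015 m and not (distance of any of grass_pot, clay_pot, feed_bottle from where it was at the start of the episode above 0.025 m or angle between any of grass_pot, clay_pot, feed_bottle's own z axis and vertical above 0.3 rad)); the robot touches nothing.
It fails at once if the start button is pressed while the tab does not point at the three-stud tag (value of joint start above 0.003 m and horizontal distance between tab_aim and tag_three above 0.016 m).
It fails at once if the tab is gripped or forced (more than 35 N between the fingers and the tab) (contact force between the fingers and tab above 35 N).
It fails at once if a pot or the bottle is moved by more than 25 mm, lifted or tipped (distance of any of grass_pot, clay_pot, feed_bottle from where it was at the start of the episode above 0.025 m or angle between any of grass_pot, clay_pot, feed_bottle's own z axis and vertical above 0.3 rad).
It also fails if it takes over 54 s, if anything falls off the work surface, if the arm or the gripper's body presses on something with over 40 N, if the wrist force passes 120 N, or if a joint passes its speed limit or range.

## Robot

A 6-joint arm with a two-finger parallel gripper is mounted at the origin on the work surface. World frame = base frame: x ahead of the robot, y to its left, z up, the work surface at z = 0. Lengths are in m, angles in rad, forces in N, time in s.
With the tool pointing down it reaches from about 0.25 to 0.725 m from the base axis. Payload 4 kg.
Tool frame: the origin (TCP) lies on the front face of the gripper's body, between the roots of the fingers; the fingertips stand 73 mm ahead of it and the grasp point (between the pads) lies 54 mm ahead of it; z points along the fingers, y is the direction in which the jaws open and shut (so a half turn about z gives the same grasp; the last joint's range is limited). The gripper opens to 85 mm and grips with 20 to 120 N. Pads are 22 mm wide; open, the fingers measure 114 mm over their backs; the gripper's body (76 mm by 85 mm) begins 54 mm behind the grasp point. The pads swing forward as they close: fully open they stand 13 mm farther back than shut.
Start: joints at [-1.203, 0.241, 0.005, 1.335, 0, 1.571], TCP at [0.18, -0.467, 0.304] pointing down, gripper open.
Joint ranges: [-2.72, 2.72], [-1.05, 1.87], [-1.09, 1.28], [-1.99, 2.15], [-1.42, 1.44], [-3.14, 3.14]. Speed limits (rad/s): [2.79, 2.79, 3.14, 3.14, 3.14, 3.14].

## Interface

Orientations are given as a unit quaternion [x, y, z, w].
In Python, from workcell import sensors, camera, order gives the robot as it stands. The module is installed in compiled form; this text tells all that it offers.
- The arm moves only by the shell command python3 -m inch 'ROWS'. ROWS is JSON, one flat list of numbers, 5 for each row, row after row: the opening, from -1 (shut) to 1 (fully open), then the shift along the tool's x, y, z in mm, then the turn about the tool's z in units of 6 degrees (1.0 is 6 degrees). A call has 1 to 8 rows; each row is the pose to reach, as a shift and turn from the pose commanded when the call began, along the tool's axes at that moment; what a row does not reach only later rows make up. A row lasts 1/10 s, in which the tool goes at most 50 mm and 8.59 degrees, less where a joint would pass 70% of its speed; a pose out of reach is approached as far as the arm can. A call with a gripper value outside its range is refused whole. The fingers move at their own pace and stop on an object; the grip force is fixed at half the most. Time passes only in rows, so rows that repeat a pose let the fingers close. It gives the time, the measured TCP pose, the force and the opening at its end, in the units of the state.
- sensors.get_obs(): the state, without advancing time (a new reading comes with each control period).
- camera(name): name is "scene" or "top"; returns a dict with "pixels" (480x640x3 uint8, red, green, blue), "intrinsics" (3x3 intrinsics, pixels), "extrinsics" (4x4, takes a point from camera to world coordinates). Camera axes: x right, y down, z forward; pixel columns grow to the right and rows downward; lengths in m; the calibration is good to about 2 mm. A picture is of the moment at which its call begins. There is no depth.
- order.job_done(): hands the job in, once; it reports no verdict.
The state is a dict: "clock": time; "joint_pos": joint angles; "joint_vel": joint speeds; "tau": joint torques, N m; "eef_pos": TCP position; "tool_rot": TCP orientation; "ft_force": force on the tool from outside, world axes, zero at the start; "ft_torque": the same for the moment, N m; "grip_width": finger opening in m.
Only numpy, scipy, OpenCV 4.12 (cv2) and the standard library are available. Lean on these libraries where they do the work, as an engineer would, in place of code of your own. Each camera call takes 0.05 s, during which the arm holds its last target.

## Working session

There is one attempt and no reset: what is moved stays moved. The work goes in short steps, Python scripts to look and compute and a shell command to move; the robot and the scene stay as the last step left them, time stands still between calls to the robot, and variables do not carry over. Pictures are saved under pics/ and viewed, and the job is handed in when it is done.

```bash
mkdir -p pics; python3 - <<'E'
from workcell import sensors, camera
import cv2
for n in("scene","top"):
    c=camera(n); cv2.imwrite(f"pics/{n}0.png",c["pixels"][:,:,::-1]); print(c["intrinsics"],c["extrinsics"])
print(sensors.get_obs())
E
```

```text
[[461.82549419   0.         325.12988523]
 [  0.         461.82549419 241.42048218]
 [  0.           0.           1.        ]] [[ 0.80156256  0.46882816 -0.37107629  0.87843969]
 [ 0.59758494 -0.60768036  0.52308394 -0.37741084]
 [ 0.01974071 -0.64103411 -0.76725848  0.78577695]
 [ 0.          0.          0.          1.        ]]
[[458.98229881   0.         317.19656421]
 [  0.         458.98229881 237.23189979]
 [  0.           0.           1.        ]] [[-0.01473722 -0.99537188  0.09496119  0.48687461]
 [-0.99929994  0.01792805  0.03283626  0.06535534]
 [-0.03438676 -0.09441079 -0.99493927  0.9914183 ]
 [ 0.          0.          0.          1.        ]]
{'clock': 0.1, 'joint_pos': array([-1.20297802e+00,  2.41343249e-01,  3.88534924e-03,  1.33517207e+00,
       -1.56029692e-05,  1.57083017e+00]), 'joint_vel': array([-0.001542  , -0.00153384,  0.00101692, -0.00165912, -0.00181225,
       -0.00119031]), 'tau': array([ 6.12094427e-04, -3.73137045e+01,  2.53010291e+01,  1.08488780e-02,
        6.79007144e-05,  1.15026077e-05]), 'eef_pos': array([ 0.17964003, -0.4661772 ,  0.30310911]), 'tool_rot': array([ 9.83139003e-01,  1.82857485e-01, -1.75347870e-04, -8.99929397e-04]), 'ft_force': array([-0.72422949, -0.11783495, -0.73323405]), 'ft_torque': array([ 0.03545477,  0.02027313, -0.02527446]), 'grip_width': 0.08519763886671822}
```

View pics/top0.png

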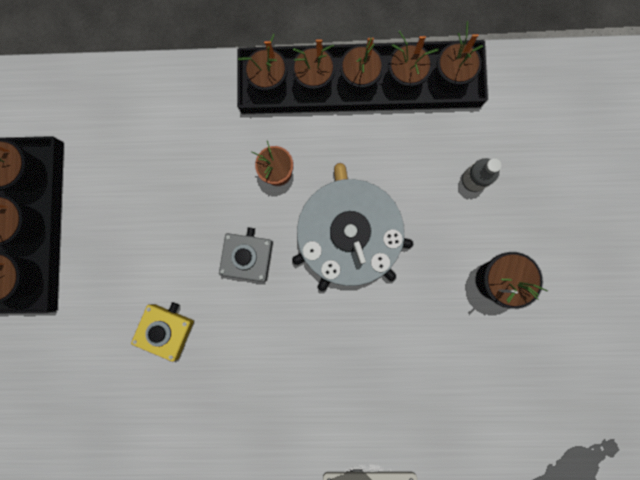

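View pics/scene0.png

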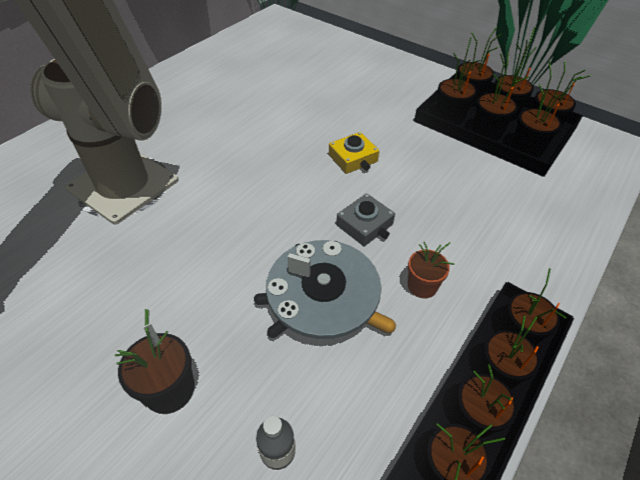

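Top view: selector at (350,232), with tags at (312,251), (331,270), (381,262) and (393,239). The grey box button is at (243,257), and the yellow look-alike at (158,334) is to be left alone. Candidates for the three-stud tag are (331,270) and, by confusion, the four-stud tag at (393,239). I'll crop in close to check.

```bash
cat > h.py <<'E'
import numpy as np
from workcell import sensors,camera
def ray(c,u,v,z):
    K=c["intrinsics"];T=c["extrinsics"]
    d=T[:3,:3]@np.linalg.solve(K,[u,v,1.]);o=T[:3,3]
    return o+d*(z-o[2])/d[2]
def proj(c,p):
    T=c["extrinsics"];q=c["intrinsics"]@(T[:3,:3].T@(np.array(p)-T[:3,3]));return q[:2]/q[2]
E
python3 - <<'E'
from h import *
import cv2
c=camera("top");im=c["pixels"]
s=camera("scene");ims=s["pixels"]
a=cv2.resize(im[175:295,290:420],None,fx=5,fy=5,interpolation=cv2.INTER_CUBIC)[:600,:]
cv2.imwrite("pics/ct.png",a[:,:,::-1])
b=cv2.resize(ims[185:345,250:400],None,fx=3.7,fy=3.7,interpolation=cv2.INTER_CUBIC)
cv2.imwrite("pics/cs.png",b[:,:,::-1])
for nm,cc in(("top",c),("scene",s)):
    g=cc["pixels"]; m=(g.min(2)>190).astype(np.uint8)
    n,l,st,ce=cv2.connectedComponentsWithStats(m)
    for i in range(1,n):
        if 40<st[i,4]<1500: print(nm,st[i],ce[i].round(1),ray(cc,*ce[i],.063).round(4))
E
```

```text
top [384 230  17  17 107] [392.6 238.3] [ 0.5705 -0.0565  0.063 ]
top [304 242  16  17 188] [311.7 250.2] [0.5493 0.1076 0.063 ]
top [356 243   8  19  51] [359.6 252. ] [0.544  0.0107 0.063 ]
top [372 254  17  17 170] [380.2 261.8] [ 0.5234 -0.0301  0.063 ]
top [322 261  17  17 139] [330.3 268.9] [0.5108 0.0705 0.063 ]
scene [264 426  16   8  51] [272.5 430.2] [ 0.6888 -0.2326  0.063 ]
```

View pics/ct.png

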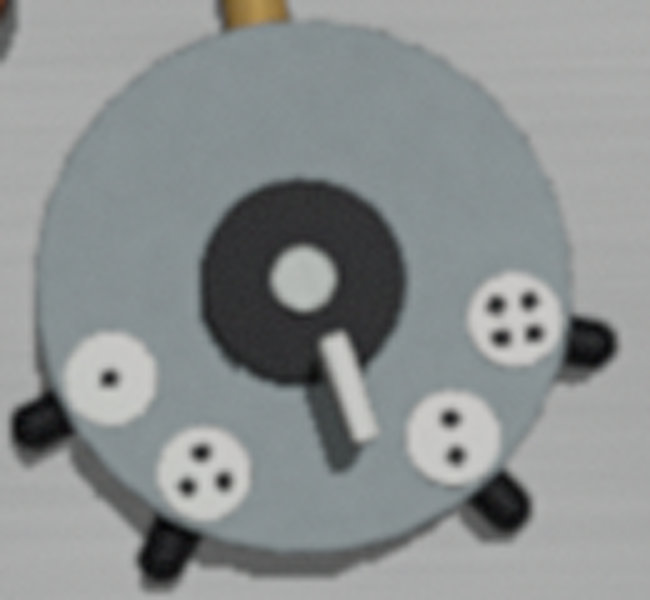

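View pics/cs.png

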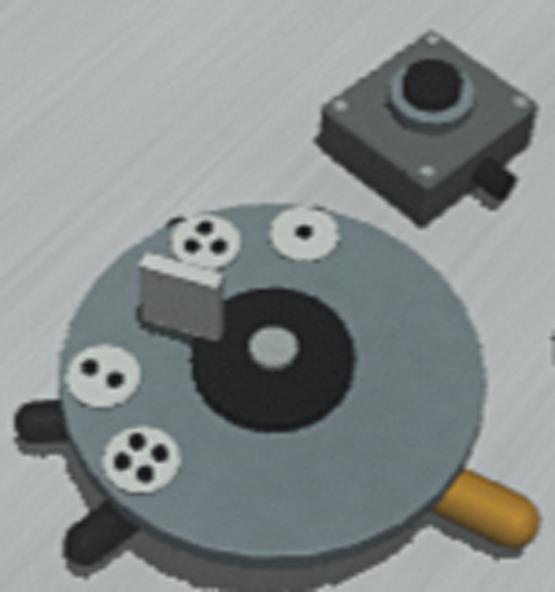

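Both crops agree: the three-stud tag is the one at top (330,269), beside the one-stud tag at (312,250). The tab at (358,250) has to swing left in the image, which is +y. Next I need the axis, tab angle and button position.

```bash
python3 - <<'E'
from h import *
import cv2
from scipy.optimize import least_squares
c=camera("top");s=camera("scene")
P=np.array([[.5705,-.0565],[.5234,-.0301],[.5108,.0705],[.5493,.1076]])
r=least_squares(lambda x:np.hypot(*(P-x).T)-.087,[.58,.03]);A=r.x;print("axis",A,"res mm",r.fun*1e3)
ang=np.arctan2(*(-(P-A))[:,::-1].T);print("world ang of tags from -x (ccw)",ang)
im=c["pixels"].astype(int)
# tab top edge 
m=(im[243:263,354:370].min(2)>190).astype(np.uint8);
ys,xs=np.nonzero(m);pts=np.c_[xs+354,ys+243].astype(np.float32)
print("tab rect",cv2.minAreaRect(pts))
Q=np.array([ray(c,*p,.12)[:2] for p in pts]);q=Q.mean(0);print("tab_top",q,"r",np.hypot(*(q-A)),"ang",np.arctan2(-(q-A)[1],-(q-A)[0]))
# button
for nm,cc,(u,v) in(("top",c,(243,257)),("scene",s,(367,208))):
    g=cc["pixels"][v-16:v+16,u-16:u+16]
    m=(g.max(2)<45).astype(np.uint8);n,l,st,ce=cv2.connectedComponentsWithStats(m)
    for i in range(1,n):
        if st[i,4]>30: p=ce[i]+[u-16,v-16];print(nm,st[i],p,ray(cc,*p,.062))
# hub check
g=c["pixels"];m=((g.max(2)<70)).astype(np.uint8);n,l,st,ce=cv2.connectedComponentsWithStats(m)
for i in range(1,n):
    if 200<st[i,4]<3000: print(st[i],ce[i],ray(c,*ce[i],.072).round(4))
for n,u,v in(("clay",275,165),("grass",515,280),("bottle",493,166)): print(n,ray(c,u,v,.1))
E
```

```text
axis [0.58716365 0.02904549] res mm [ 0.15335911 -0.02878684 -0.10993515  0.20359535]
world ang of tags from -x (ccw) [ 1.37841262  0.74784206 -0.49734229 -1.12164826]
tab rect ((359.6000061035156, 251.79998779296875), (18.973661422729492, 2.5298216342926025), 71.56504821777344)
tab_top [0.54089199 0.01420836] r 0.0485922488629082 ang 0.3102949165154392
top [  8   8  16  16 166] [242.3373494  256.89759036] [0.53806851 0.24928664 0.062     ]
scene [  8   9  15  14 160] [366.1375 207.7375] [0.54200845 0.24739394 0.062     ]
[468 163  28  24 409] [480.93154034 175.67237164] [ 0.6932 -0.2361  0.072 ]
[ 330  211   41   51 1084] [349.43450185 231.06457565] [0.5859 0.0307 0.072 ]
[235 249  17  17 215] [242.65581395 256.58139535] [0.5381 0.2467 0.072 ]
[ 475  253   67   55 1054] [501.61954459 282.98102467] [ 0.4777 -0.266   0.072 ]
[148 326  18  17 232] [156.38362069 333.69827586] [0.3869 0.42   0.072 ]
clay [0.71769669 0.17657324 0.1       ]
grass [ 0.48325223 -0.28134879  0.1       ]
bottle [ 0.70562757 -0.25112422  0.1       ]
```

```bash
cat >> h.py <<'E'
A=np.array([.5870,.0296])
def push(th,d,r=.055):
    "TCP xy for tab angle th (world, ccw from -x), offset d on ccw side"
    return A+r*np.array([-np.cos(th),-np.sin(th)])+d*np.array([np.sin(th),-np.cos(th)])
def rows(pts,o=None):
    "pts: (x,y,z,yaw_deg)"
    from scipy.spatial.transform import Rotation as R
    o=o or sensors.get_obs();Q=R.from_quat(o["tool_rot"]).as_matrix();y0=np.degrees(np.arctan2(Q[1,0],Q[0,0]))
    print("now",o["clock"],o["eef_pos"].round(4),"yaw",y0.round(2),"F",o["ft_force"].round(1),"w",o["grip_width"].round(3))
    for p in pts:
        print(p,(Q.T@(np.array(p[:3])-o["eef_pos"])*1e3).round(1),"turn",round((y0-p[3])/6,2))
E
python3 - <<'E'
from h import *
p=push(.31,.050);print(p)
rows([(.38,-.14,.303,21),(*p,.303,17.8),(*p,.170,17.8)])
E
```

```text
[ 0.54987459 -0.0347949 ]Traceback (most recent call last):
  File "<stdin>", line 3, in <module>
  File "h.py", line 17, in rows
    print("now",o["clock"],o["eef_pos"].round(4),"yaw",y0.round(2),"F",o["ft_force"].round(1),"w",o["grip_width"].round(3))
                                                                                                  ^^^^^^^^^^^^^^^^^^^^^
AttributeError: 'float' object has no attribute 'round'
```

```bash
sed -i 's/o\["grip_width"\].round(3)/round(o["grip_width"],3)/' h.py
python3 - <<'E'
from h import *
p=push(.31,.050)
rows([(.38,-.14,.303,21),(*p,.303,17.8),(*p,.170,17.8)])
E
```

```text
now 0.3 [ 0.1797 -0.4664  0.3036] yaw 21.07 F [-0.8 -0.5  1.4] w 0.085
(0.38, -0.14, 0.303, 21) [ 304.2 -232.6    0.8] turn 0.01
(np.float64(0.5498745854784579), np.float64(-0.03479490349867506), 0.303, 17.8) [ 500.6 -269.7    0.8] turn 0.55
(np.float64(0.5498745854784579), np.float64(-0.03479490349867506), 0.17, 17.8) [ 500.6 -269.6  133.8] turn 0.55
```

```bash
python3 -m inch '[-1,38,-29,0,0, -1,76,-58,0,0, -1,114,-87,0,0, -1,152,-116,0,0, -1,190,-145,0,0, -1,228,-174,0,0, -1,266,-203,0,0, -1,304,-232,0,0]'
python3 -m inch '[-1,40,-8,0,0.5, -1,80,-16,0,0.5, -1,120,-24,0,0.5, -1,160,-31,0,0.5, -1,196,-37,0,0.5, -1,196,-37,0,0.5, -1,196,-37,0,0.5]'
python3 - <<'E'
from h import *
import cv2
p=push(.31,.050)
rows([(*p,.170,17.8)])
for n in("top","scene"): cv2.imwrite(f"pics/{n}1.png",camera(n)["pixels"][:,:,::-1])
E
```

```text
clock: 1.1
eef_pos: [0.3807, -0.139, 0.3042]
tool_rot: [0.983, 0.183, 0.0, 0.0]
ft_force: [0.7, -0.7, 0.8]
grip_width: -0.0002
clock: 1.8
eef_pos: [0.5496, -0.0353, 0.303]
tool_rot: [0.987, 0.158, -0.001, -0.0]
ft_force: [0.1, -0.0, 1.2]
grip_width: 0.0001
now 1.8 [ 0.5496 -0.0353  0.303 ] yaw 18.15 F [ 0.1 -0.   1.2] w 0.0
(np.float64(0.5498745854784579), np.float64(-0.03479490349867506), 0.17, 17.8) [  0.7  -0.4 133. ] turn 0.06
```

View pics/scene1.png

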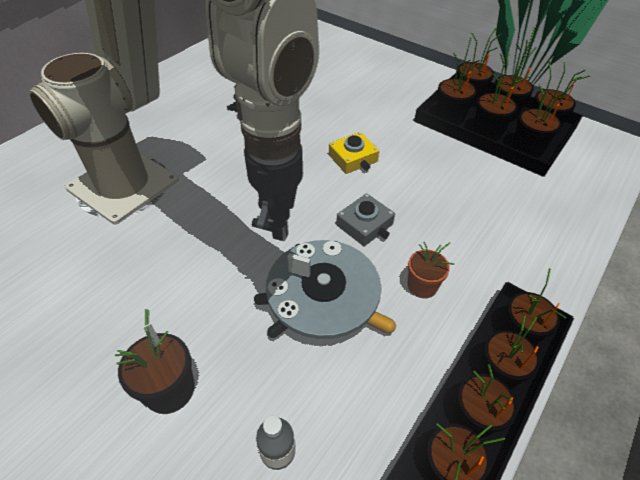

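The fingers are shut, with their tips at about (281,237) and the tab clear at (300,265). I'll descend beside the tab.

```bash
python3 -m inch '[-1,0,0,35,0, -1,0,0,70,0, -1,0,0,105,0, -1,0,0,132,0, -1,0,0,132,0, -1,0,0,132,0]'
python3 - <<'E'
from h import *
import cv2
rows([(*push(.31,.050),.170,17.8),(*push(.31,.020),.170,17.8)])
s=camera("scene")
for L in(.06,.073,.086): print(L,proj(s,(.5498,-.035,.171-L)))
cv2.imwrite("pics/s2.png",cv2.resize(s["pixels"][130:345,220:400],None,fx=2.7,fy=2.7)[:,:,::-1])
E
```

```text
clock: 2.5
eef_pos: [0.5491, -0.0365, 0.1727]
tool_rot: [0.988, 0.156, -0.0, -0.0]
ft_force: [0.0, -0.4, 0.4]
grip_width: 0.0001
now 2.5 [ 0.5491 -0.0365  0.1727] yaw 18.0 F [ 0.  -0.4  0.4] w 0.0
(np.float64(0.5498745854784579), np.float64(-0.03479490349867506), 0.17, 17.8) [ 1.3 -1.3  2.7] turn 0.03
(np.float64(0.5407228263851547), np.float64(-0.00622489640210366), 0.17, 17.8) [  1.4 -31.3   2.7] turn 0.03
0.06 [284.44811717 281.13034459]
0.073 [284.79472628 285.29621274]
0.086 [285.13309157 289.3629989 ]
```

View pics/s2.png

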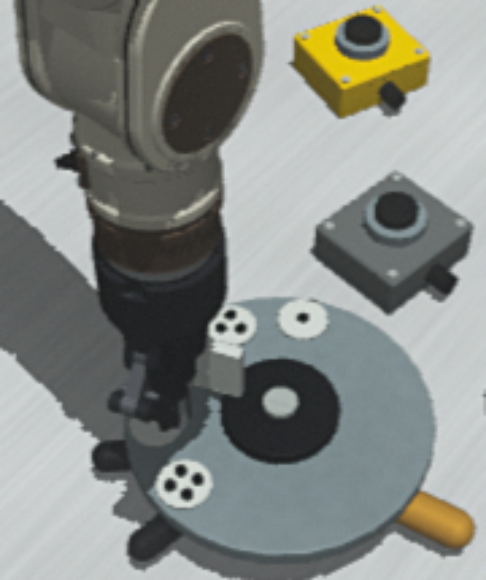

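The tips are beside the tab at z≈0.098, below its top edge at 0.12. First I close the gap, then push along the arc.

```bash
python3 -m inch '[-1,1,-8,3,0, -1,1,-16,5,0, -1,1,-22,6,0, -1,1,-26,6,0, -1,1,-29,6,0, -1,1,-29,6,0]'
python3 - <<'E'
from h import *
import cv2
rows([(*push(t,.020),.167,np.degrees(t)) for t in np.linspace(.25,-.3,7)])
c=camera("top")
cv2.imwrite("pics/t3.png",cv2.resize(c["pixels"][175:295,290:420],None,fx=4,fy=4)[:,:,::-1])
E
```

```text
clock: 3.15
eef_pos: [0.5415, -0.0073, 0.166]
tool_rot: [0.988, 0.157, 0.0, 0.0]
ft_force: [0.7, -0.7, -0.2]
grip_width: -0.0002
now 3.15 [ 0.5415 -0.0073  0.166 ] yaw 18.12 F [ 0.7 -0.7 -0.2] w -0.0
(np.float64(0.5386578959910049), np.float64(-0.003385466193211655), 0.167, np.float64(14.32394487827058)) [-1.5 -4.6 -1. ] turn 0.63
(np.float64(0.5358414228112425), np.float64(0.0011781777498003389), 0.167, np.float64(9.071831756238034)) [-2.7 -9.9 -1. ] turn 1.51
(np.float64(0.5334545228599061), np.float64(0.00598047676519094), 0.167, np.float64(3.819718634205487)) [ -3.5 -15.2  -1. ] turn 2.38
(np.float64(0.5315172386865421), np.float64(0.010981106449795126), 0.167, np.float64(-1.4323944878270594)) [ -3.8 -20.5  -1. ] turn 3.26
(np.float64(0.5300458374639778), np.float64(0.016138077038536897), 0.167, np.float64(-6.684507609859606)) [ -3.6 -25.9  -1. ] turn 4.13
(np.float64(0.5290526743945706), np.float64(0.021408085988100185), 0.167, np.float64(-11.936620731892154)) [ -2.9 -31.2  -1. ] turn 5.01
(np.float64(0.5285460889648649), np.float64(0.026746881583861556), 0.167, np.float64(-17.188733853924695)) [ -1.7 -36.4  -1. ] turn 5.89
```

View pics/t3.png

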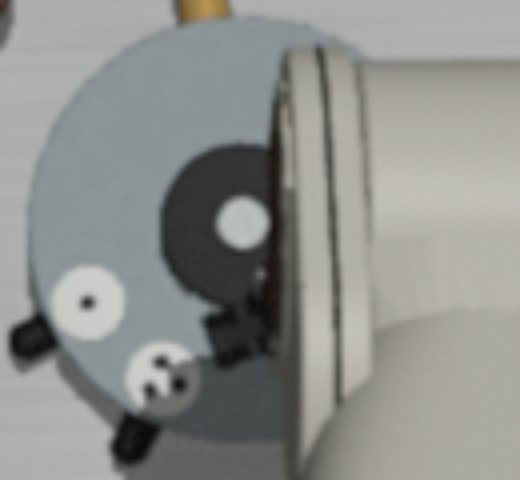

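The arm now hides the tab in the top view, and only the three-stud tag and hub show. I'll push along the arc and check in the scene view.

```bash
python3 -m inch '[-1,-1,-5,0,0.6, -1,-3,-10,0,1.5, -1,-3,-15,0,2.4, -1,-4,-20,0,3.3, -1,-4,-26,0,4.1, -1,-3,-31,0,5.0, -1,-2,-36,0,5.9, -1,-2,-36,0,5.9]'
cat > tab.py <<'E'
from h import *
import cv2,sys
rows([(*push(t,.020),.167,np.degrees(t)) for t in (-.35,-.4,-.45,-.5)])
s=camera("scene");c=camera("top")
for t in(-.3,-.4,-.5): print(t,[proj(s,(*(A+r*np.array([-np.cos(t),-np.sin(t)])),.12)).round(1) for r in(.028,.07)])
k=sys.argv[1]
cv2.imwrite(f"pics/s{k}.png",cv2.resize(s["pixels"][190:340,220:400],None,fx=4,fy=4)[:,:,::-1])
cv2.imwrite(f"pics/t{k}.png",cv2.resize(c["pixels"][175:295,290:420],None,fx=4,fy=4)[:,:,::-1])
E
python3 tab.py 4
```

```text
clock: 4.0
eef_pos: [0.5085, -0.0888, 0.1657]
tool_rot: [0.995, -0.099, 0.001, -0.029]
ft_force: [0.2, -0.4, 0.1]
grip_width: 0.0002
now 4.0 [ 0.5085 -0.0888  0.1657] yaw -11.35 F [ 0.2 -0.4  0.1] w 0.0
(np.float64(0.5284765446442852), np.float64(0.029671925153102244), 0.167, np.float64(-20.05352282957881)) [  -3.7 -120.     5.7] turn 1.45
(np.float64(0.5285532784836683), np.float64(0.03259678894691808), 0.167, np.float64(-22.918311805232932)) [  -4.2 -122.9    5.9] turn 1.93
(np.float64(0.5287760986883782), np.float64(0.035514162329064125), 0.167, np.float64(-25.783100780887047)) [  -4.6 -125.8    6.1] turn 2.41
(np.float64(0.5291444483239454), np.float64(0.03841675338542371), 0.167, np.float64(-28.64788975654116)) [  -4.8 -128.7    6.3] turn 2.88
-0.3 [array([314.2, 255.2]), array([301.3, 240.8])]
-0.4 [array([315.5, 254.6]), array([304.5, 239.3])]
-0.5 [array([316.9, 254. ]), array([307.8, 238. ])]
```

View pics/s4.png

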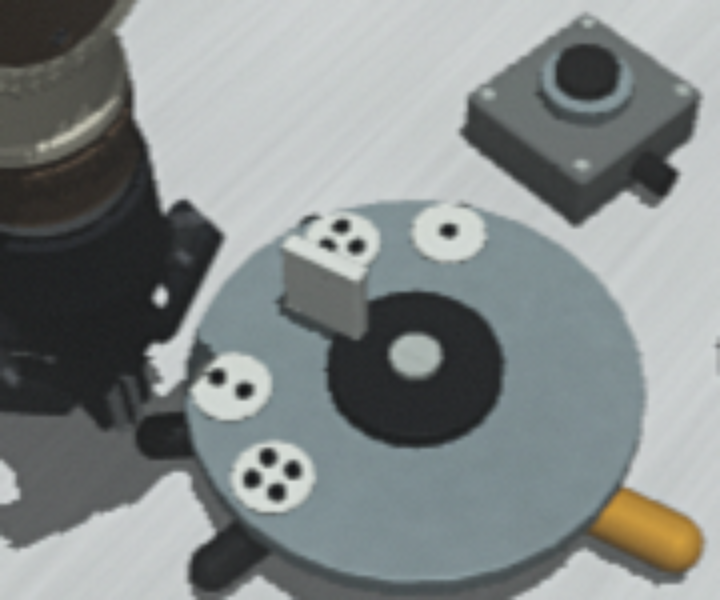

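View pics/t4.png

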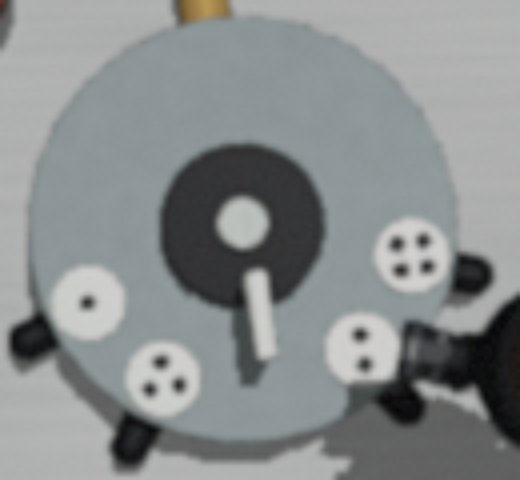

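The tab moved only a little and rests in between. The arm swung away to y≈-0.09 with a 3° tilt, which I didn't command. I'll look at the joints before continuing.

```bash
python3 - <<'E'
from h import *
o=sensors.get_obs();print(o["clock"],o["joint_pos"].round(3),o["joint_vel"].round(3),o["tau"].round(1),o["eef_pos"].round(4),o["tool_rot"].round(3))
E
```

```text
4.1 [-0.2    0.377 -0.186  1.012  0.057  3.141] [ 0.043  0.003  0.01  -0.002  0.036  0.001] [ -0.7 -40.7  22.1   0.    0.    0. ] [ 0.508  -0.0897  0.1657] [ 0.995 -0.1    0.001 -0.029]
```

```bash
python3 -m inch '[-1,0,0,0,0]'; python3 - <<'E'
from h import *
o=sensors.get_obs();print(o["clock"],o["joint_pos"].round(3),o["joint_vel"].round(3),o["eef_pos"].round(4),o["tool_rot"].round(3))
E
```

```text
clock: 4.2
eef_pos: [0.5087, -0.0878, 0.1658]
tool_rot: [0.995, -0.098, 0.001, -0.029]
ft_force: [1.0, 0.6, 0.3]
grip_width: -0.0004
4.2 [-0.197  0.377 -0.185  1.012  0.059  3.141] [ 0.023  0.002  0.004 -0.001  0.002  0.001] [ 0.5087 -0.0878  0.1658] [ 0.995 -0.098  0.001 -0.029]
```

Joint 6 reached its end at 3.14, so the tool can't turn further that way. I'll lift, turn the tool about 90° into the middle of joint 6's range, and push with the pad edges instead.

```bash
python3 -m inch '[-1,0,0,-40,0, -1,0,0,-80,0, -1,0,0,-80,-1, -1,0,0,-80,-2, -1,0,0,-80,-2]'; python3 - <<'E'
from h import *
o=sensors.get_obs();print(o["clock"],o["joint_pos"].round(3),o["eef_pos"].round(4),o["tool_rot"].round(3))
rows([(*push(.2,.05),.245,90)])
E
```

```text
clock: 4.7
eef_pos: [0.5085, -0.0911, 0.2461]
tool_rot: [1.0, 0.008, 0.005, -0.029]
ft_force: [-0.3, -0.8, 0.7]
grip_width: -0.0
4.7 [-0.204  0.307 -0.06   1.207  0.059  2.922] [ 0.5085 -0.0911  0.2461] [ 1.     0.008  0.005 -0.029]
now 4.7 [ 0.5085 -0.0911  0.2461] yaw 0.88 F [-0.3 -0.8  0.7] w -0.0
(np.float64(0.5430298047584847), np.float64(-0.03033014208579045), 0.245, 90) [ 35.5 -60.1   4.9] turn -14.85
```

The command keeps the 3.3° tilt. The tip leads the TCP by about 4 mm toward +y, so I'll aim by the tip.

```bash
python3 -m inch '[-1,0,0,0,-1.4, -1,0,0,0,-2.8, -1,0,0,0,-4.2, -1,0,0,0,-5.6, -1,0,0,0,-7, -1,0,0,0,-8.4, -1,0,0,0,-9.8, -1,0,0,0,-11.2]'
cat >> h.py <<'E'
def tips(pts):
    from scipy.spatial.transform import Rotation as R
    o=sensors.get_obs();Q=R.from_quat(o["tool_rot"]).as_matrix();tp=o["eef_pos"]+.073*Q[:,2];y0=np.degrees(np.arctan2(Q[1,0],Q[0,0]))
    print("now",o["clock"],"tip",tp.round(4),"zax",Q[:,2].round(3),"yaw",y0.round(1),"j",o["joint_pos"].round(2),"F",o["ft_force"].round(1))
    for p in pts: print(np.round(p,3),(Q.T@(np.array(p[:3])-tp)*1e3).round(1),"turn",round((y0-p[3])/6,2))
E
python3 - <<'E'
from h import *
tips([(*push(.2,.05,.055),.172,100),(*push(.2,.05,.055),.095,100)])
E
```

```text
clock: 5.5
eef_pos: [0.508, -0.0913, 0.2451]
tool_rot: [0.827, 0.561, 0.019, -0.022]
ft_force: [-0.5, 0.2, 0.4]
grip_width: 0.0004
now 5.5 tip [ 0.5086 -0.087   0.1723] zax [ 0.007  0.058 -0.998] yaw 68.3 j [-0.2   0.31 -0.06  1.21  0.06  1.75] F [-0.5  0.2  0.4]
[ 5.43e-01 -3.00e-02  1.72e-01  1.00e+02] [65.3 11.1  3.8] turn -5.29
[ 5.43e-01 -3.00e-02  9.50e-02  1.00e+02] [60.9 12.2 80.7] turn -5.29
```

```bash
python3 -m inch '[-1,22,4,1,-1.4, -1,44,8,2,-2.8, -1,65,11,4,-4.2, -1,65,11,4,-4.5, -1,64,11,30,-4.5, -1,62,12,60,-4.5, -1,61,12,80,-4.5, -1,61,12,80,-4.5]'
python3 - <<'E'
from h import *
import cv2
tips([(*push(t,d),.095,90+np.degrees(t)) for t,d in ((.2,.03),(.1,.016),(0,.016),(-.1,.016),(-.2,.016),(-.3,.016))])
s=camera("scene")
cv2.imwrite(f"pics/s5.png",cv2.resize(s["pixels"][190:340,220:400],None,fx=4,fy=4)[:,:,::-1])
E
```

```text
clock: 6.3
eef_pos: [0.5403, -0.0345, 0.1655]
tool_rot: [0.676, 0.737, 0.022, -0.02]
ft_force: [-0.6, 0.0, 0.3]
grip_width: 0.0002
now 6.3 tip [ 0.5403 -0.0302  0.0926] zax [ 0.001  0.059 -0.998] yaw 95.0 j [-0.09  0.42 -0.11  1.04  0.06  1.4 ] F [-0.6  0.   0.3]
[ 5.39000e-01 -1.10000e-02  9.50000e-02  1.01459e+02] [19.6  0.4 -1.2] turn -1.08
[5.340e-01 8.000e-03 9.500e-02 9.573e+01] [38.9 -3.1 -0.1] turn -0.13
[5.32e-01 1.40e-02 9.50e-02 9.00e+01] [44.4 -4.5  0.2] turn 0.83
[5.310e-01 1.900e-02 9.500e-02 8.427e+01] [50.1 -5.3  0.5] turn 1.78
[5.3000e-01 2.5000e-02 9.5000e-02 7.8541e+01] [55.8 -5.6  0.8] turn 2.74
[5.3000e-01 3.1000e-02 9.5000e-02 7.2811e+01] [61.5 -5.3  1.2] turn 3.69
```

View pics/s5.png

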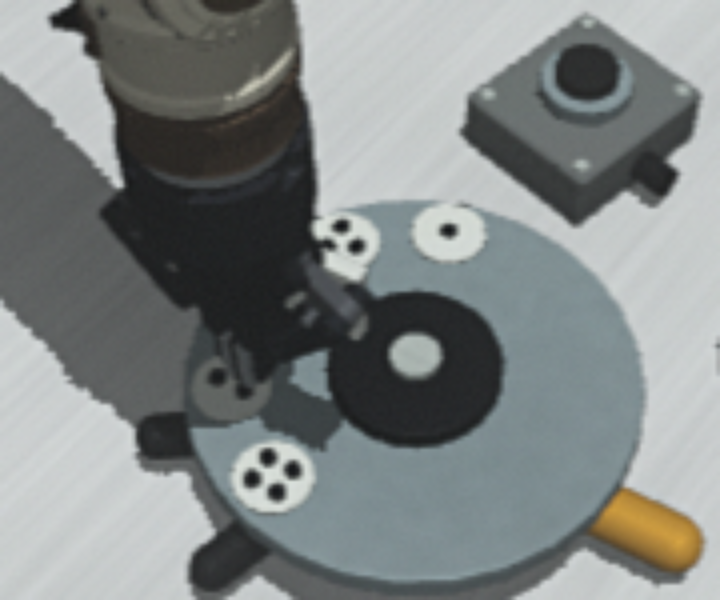

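The fingers are now beside the tab with joint 6 mid-range. The tip is at crop (250,375), and the tab is partly hidden at (340,270). I'll push along the arc at moderate speed.

```bash
python3 -m inch '[-1,10,0,0,-0.3, -1,20,-1,0,-0.3, -1,27,-2,0,-0.2, -1,33,-3,0,-0.1, -1,39,-3,0,0, -1,44,-4,0,0.8, -1,50,-5,0,1.8, -1,50,-5,0,1.8]'
python3 - <<'E'
from h import *
import cv2
tips([(*push(t,d),.095,90+np.degrees(t)) for t,d in ((-.2,.016),(-.3,.016),(-.4,.016),(-.5,.016))])
s=camera("scene");c=camera("top")
cv2.imwrite(f"pics/s6.png",cv2.resize(s["pixels"][190:340,220:400],None,fx=4,fy=4)[:,:,::-1])
E
```

```text
clock: 7.15
eef_pos: [0.5329, 0.0138, 0.1718]
tool_rot: [0.742, 0.67, 0.022, -0.018]
ft_force: [-1.3, -2.1, -0.8]
grip_width: 0.0003
now 7.15 tip [0.5335 0.0179 0.0989] zax [ 0.008  0.056 -0.998] yaw 84.2 j [ 0.    0.39 -0.14  1.03  0.06  1.67] F [-1.3 -2.1 -0.8]
[5.3000e-01 2.5000e-02 9.5000e-02 7.8541e+01] [ 6.3 -4.3  4.3] turn 0.94
[5.3000e-01 3.1000e-02 9.5000e-02 7.2811e+01] [12.  -5.   4.6] turn 1.9
[5.3000e-01 3.6000e-02 9.5000e-02 6.7082e+01] [17.7 -5.2  4.9] turn 2.85
[5.3100e-01 4.2000e-02 9.5000e-02 6.1352e+01] [23.4 -4.8  5.3] turn 3.81
```

View pics/s6.png

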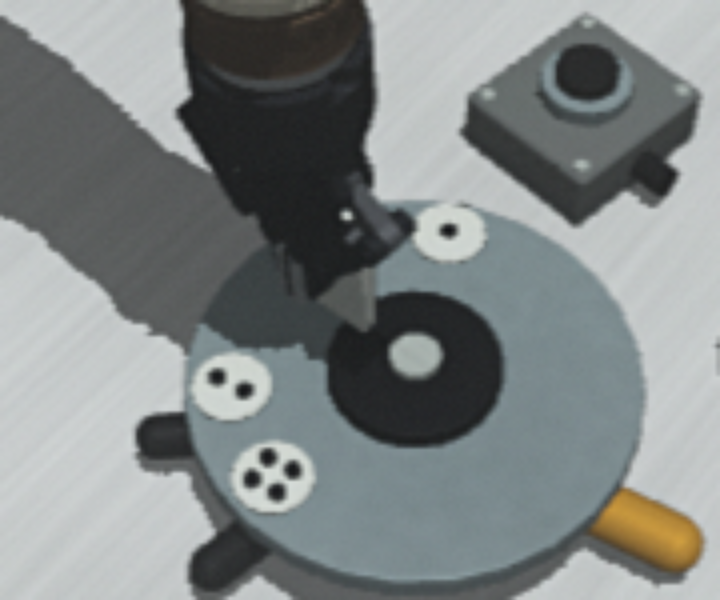

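There is light contact (2 N) and the tab is turning, its inner edge now at crop (370,310). I'll continue.

```bash
python3 -m inch '[-1,4,-3,2,0.6, -1,8,-5,4,1.2, -1,12,-5,4,1.9, -1,15,-5,4,2.4, -1,18,-5,5,2.9, -1,20,-5,5,3.2, -1,20,-5,5,3.2, -1,20,-5,5,3.2]'
python3 - <<'E'
from h import *
tips([(*push(t,d),.095,90+np.degrees(t)) for t,d in ((-.4,.016),(-.5,.016),(-.5,.06))])
E
python3 -m inch '[-1,-8,0,0,0, -1,-16,0,0,0, -1,-30,0,0,0, -1,-30,0,-35,0, -1,-30,0,-70,0,  -1,-60,0,-80,0, -1,-90,0,-80,0, -1,-90,0,-80,0]'
cat > chk.py <<'E'
from h import *
import cv2,sys
k=sys.argv[1];s=camera("scene");c=camera("top")
cv2.imwrite(f"pics/s{k}.png",cv2.resize(s["pixels"][190:340,220:400],None,fx=4,fy=4)[:,:,::-1])
cv2.imwrite(f"pics/t{k}.png",cv2.resize(c["pixels"][175:295,290:420],None,fx=4,fy=4)[:,:,::-1])
for nm,cc in(("top",c),("scene",s)):
    for t in(-.3,-.4,-.5,-.6): print(nm,t,[(proj(cc,(*(A+r*np.array([-np.cos(t),-np.sin(t)])),.12))-((290,175) if nm=="top" else(220,190))).dot(4*np.eye(2)).round(0) for r in(.028,.07)])
tips([])
E
python3 chk.py 7
```

```text
clock: 8.05
eef_pos: [0.5304, 0.0342, 0.1682]
tool_rot: [0.843, 0.538, 0.019, -0.022]
ft_force: [-1.8, -3.1, 2.2]
grip_width: -0.0002
now 8.05 tip [0.531  0.0384 0.0953] zax [ 0.008  0.058 -0.998] yaw 65.0 j [ 0.04  0.39 -0.15  1.01  0.06  2.05] F [-1.8 -3.1  2.2]
[5.3000e-01 3.6000e-02 9.5000e-02 6.7082e+01] [-2.3  0.1  0.2] turn -0.34
[5.3100e-01 4.2000e-02 9.5000e-02 6.1352e+01] [ 3.2 -1.4  0.5] turn 0.61
[5.1000e-01 3.0000e-03 9.5000e-02 6.1352e+01] [-40.6  -4.3  -1.9] turn 0.61
clock: 8.85
eef_pos: [0.49, -0.0544, 0.2431]
tool_rot: [0.844, 0.535, 0.019, -0.022]
ft_force: [0.2, 0.1, -0.0]
grip_width: -0.0
top -0.3 [array([227., 267.]), array([203., 352.])]
top -0.4 [array([222., 265.]), array([189., 347.])]
top -0.5 [array([216., 263.]), array([175., 341.])]
top -0.6 [array([211., 260.]), array([163., 334.])]
scene -0.3 [array([377., 261.]), array([325., 203.])]
scene -0.4 [array([382., 258.]), array([338., 197.])]
scene -0.5 [array([387., 256.]), array([351., 192.])]
scene -0.6 [array([393., 254.]), array([365., 188.])]
now 8.95 tip [ 0.4917 -0.0482  0.1699] zax [ 0.008  0.058 -0.998] yaw 64.9 j [-0.13  0.26 -0.13  1.18  0.06  1.88] F [ 0.1  0.1 -0.2]
```

View pics/s7.png

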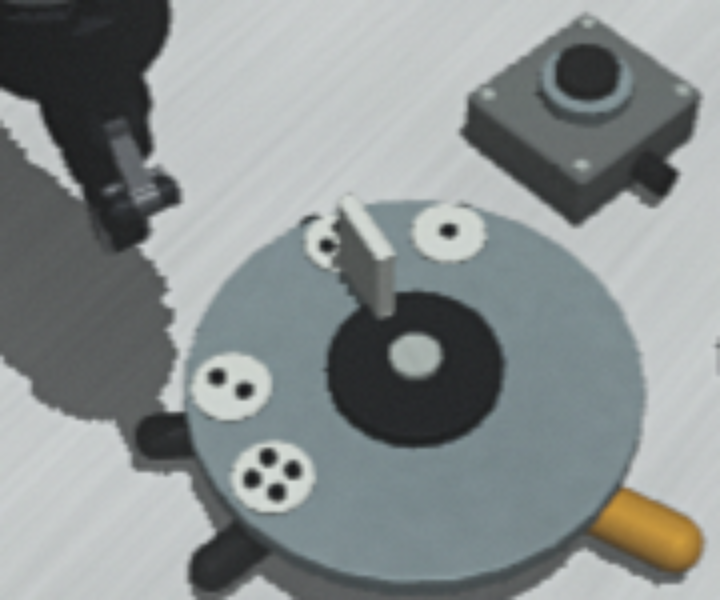

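View pics/t7.png

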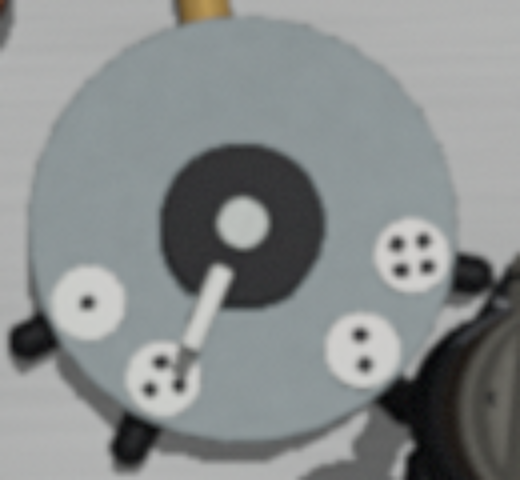

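The tab's top edge runs from crop (385,259) to (347,199) in the scene view and from (221,268) to (183,348) in the top view. That gives about -0.45 rad against a target of -0.497, or about 4 mm off at the tag (limit 12), and it is at rest. Next is the button.

```bash
python3 - <<'E'
from h import *
tips([(.54,.2485,.17,65),(.54,.2485,.10,65)])
E
```

```text
now 8.95 tip [ 0.4917 -0.0482  0.1699] zax [ 0.008  0.058 -0.998] yaw 64.9 j [-0.13  0.26 -0.13  1.18  0.06  1.88] F [ 0.1  0.1 -0.2]
[ 0.54   0.248  0.17  65.   ] [288.6 -82.   17.7] turn -0.02
[ 0.54   0.248  0.1   65.   ] [284.7 -80.8  87.5] turn -0.02
```

```bash
python3 -m inch '[-1,40,-11,0,0, -1,80,-23,2,0, -1,120,-34,5,0, -1,160,-45,8,0, -1,200,-57,12,0, -1,240,-68,15,0, -1,280,-80,17,0, -1,288,-82,18,0]'
python3 -m inch '[-1,-2,0,30,0, -1,-4,1,65,0, -1,-4,1,70,0, -1,-4,1,70,0]'
python3 - <<'E'
from h import *
import cv2
tips([(.54,.2485,.07,65),(.54,.2485,.056,65)])
s=camera("scene");c=camera("top")
cv2.imwrite("pics/s8.png",cv2.resize(s["pixels"][130:290,290:450],None,fx=3.7,fy=3.7)[:,:,::-1])
E
```

```text
clock: 9.75
eef_pos: [0.539, 0.2497, 0.2416]
tool_rot: [0.841, 0.54, 0.02, -0.023]
ft_force: [-0.0, 0.5, -0.9]
grip_width: -0.0005
clock: 10.15
eef_pos: [0.5379, 0.2443, 0.1709]
tool_rot: [0.843, 0.537, 0.017, -0.023]
ft_force: [0.0, 0.2, 0.5]
grip_width: -0.0001
now 10.15 tip [0.5382 0.2484 0.098 ] zax [ 0.005  0.056 -0.998] yaw 65.0 j [0.41 0.49 0.01 1.06 0.05 2.41] F [0.  0.2 0.5]
[ 0.54   0.248  0.07  65.   ] [-0.6  2.1 28. ] turn -0.0
[5.40e-01 2.48e-01 5.60e-02 6.50e+01] [-1.4  2.4 41.9] turn -0.0
```

View pics/s8.png

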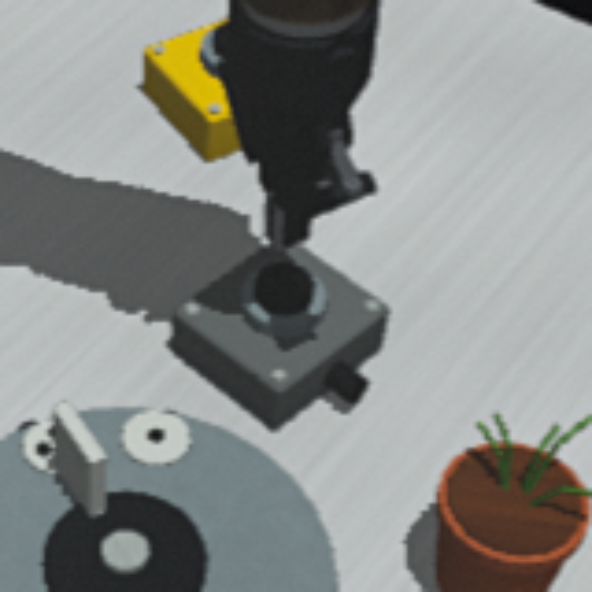

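The fingertips at crop (287,245) hang over the black button at (283,288). I'll press down in small steps while watching the force.

```bash
python3 -m inch '[-1,0,1,10,0, -1,-1,2,20,0, -1,-1,2,28,0, -1,-1,2,32,0, -1,-1,2,35,0, -1,-1,2,35,0]'; python3 -m inch '[-1,0,0,2,0, -1,0,0,4,0, -1,0,0,4,0]'; python3 - <<'E'
from h import *
tips([])
E
```

```text
clock: 10.85
eef_pos: [0.5403, 0.2449, 0.1366]
tool_rot: [0.843, 0.537, 0.019, -0.022]
ft_force: [0.8, -0.3, -0.5]
grip_width: 0.0
clock: 11.15
eef_pos: [0.541, 0.2453, 0.1336]
tool_rot: [0.843, 0.537, 0.02, -0.022]
ft_force: [0.0, 0.1, 2.7]
grip_width: -0.0001
now 11.15 tip [0.5416 0.2495 0.0607] zax [ 0.009  0.058 -0.998] yaw 65.0 j [ 0.41  0.53 -0.04  0.98  0.05  2.41] F [0.  0.1 2.7]
```

Contact is at tip height ≈0.061 as expected, with 2.7 N. Continuing down.

```bash
python3 -m inch '[-1,0,0,2,0, -1,0,0,4,0, -1,0,0,5,0, -1,0,0,5,0, -1,0,0,5,0]'; python3 -m inch '[-1,0,0,1,0, -1,0,0,2,0, -1,0,0,2,0]'
```

```text
clock: 11.65
eef_pos: [0.541, 0.2453, 0.1289]
tool_rot: [0.843, 0.537, 0.019, -0.022]
ft_force: [-0.4, -1.3, 5.6]
grip_width: -0.0002
clock: 11.95
eef_pos: [0.541, 0.2454, 0.1286]
tool_rot: [0.843, 0.537, 0.02, -0.022]
ft_force: [-3.9, -3.9, 14.3]
grip_width: 0.0001
```

It bottomed out: 5.6 N after about 6 mm of spring travel, then the force rose to 14 N with no further motion. I'll take a look while it's held, then lift away.

```bash
cat > look.py <<'E'
from h import *
import cv2,sys
s=camera("scene");c=camera("top");k=sys.argv[1]
cv2.imwrite(f"pics/sb{k}.png",cv2.resize(s["pixels"][130:330,260:460],None,fx=3,fy=3)[:,:,::-1])
cv2.imwrite(f"pics/st{k}.png",c["pixels"][:,:,::-1])
E
python3 look.py 1
python3 -m inch '[-1,0,0,-5,0, -1,0,0,-15,0, -1,0,0,-40,0, -1,0,0,-80,0, -1,-40,10,-110,0, -1,-80,20,-120,0, -1,-120,50,-120,0, -1,-160,90,-120,0]'
python3 -m inch '[-1,0,30,0,0, -1,0,60,0,0, -1,0,60,0,0, -1,0,60,0,0]'
python3 look.py 2; python3 chk.py 9
```

```text
clock: 12.85
eef_pos: [0.5507, 0.061, 0.2368]
tool_rot: [0.843, 0.538, 0.019, -0.022]
ft_force: [0.7, 1.1, 0.2]
grip_width: 0.0
clock: 13.25
eef_pos: [0.6055, 0.0365, 0.2339]
tool_rot: [0.843, 0.537, 0.018, -0.023]
ft_force: [0.4, 0.1, -1.0]
grip_width: -0.0003
top -0.3 [array([227., 267.]), array([203., 352.])]
top -0.4 [array([222., 265.]), array([189., 347.])]
top -0.5 [array([216., 263.]), array([175., 341.])]
top -0.6 [array([211., 260.]), array([163., 334.])]
scene -0.3 [array([377., 261.]), array([325., 203.])]
scene -0.4 [array([382., 258.]), array([338., 197.])]
scene -0.5 [array([387., 256.]), array([351., 192.])]
scene -0.6 [array([393., 254.]), array([365., 188.])]
now 13.45 tip [0.6055 0.0418 0.162 ] zax [ 0.007  0.058 -0.998] yaw 65.0 j [0.04 0.48 0.17 1.25 0.06 2.05] F [-0.3 -0.6  0.2]
```

View pics/sb1.png

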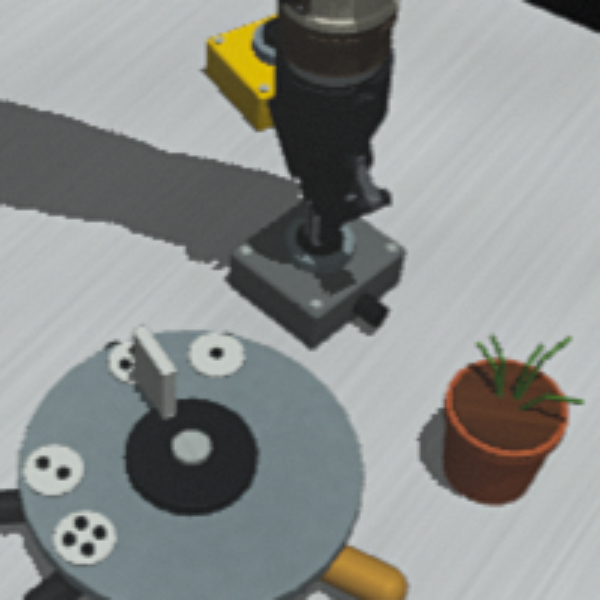

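View pics/st2.png

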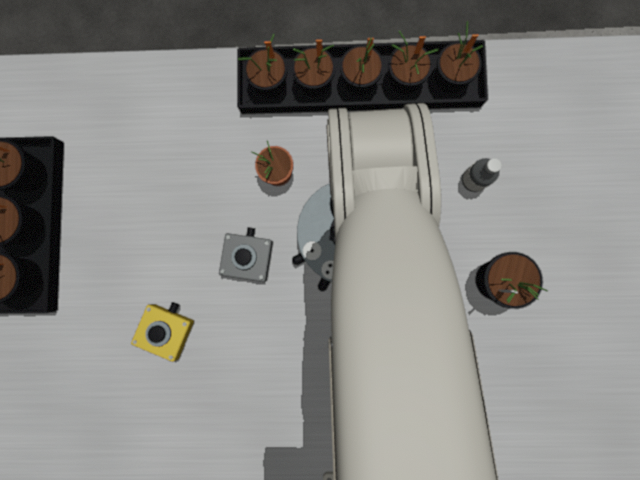

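View pics/sb2.png

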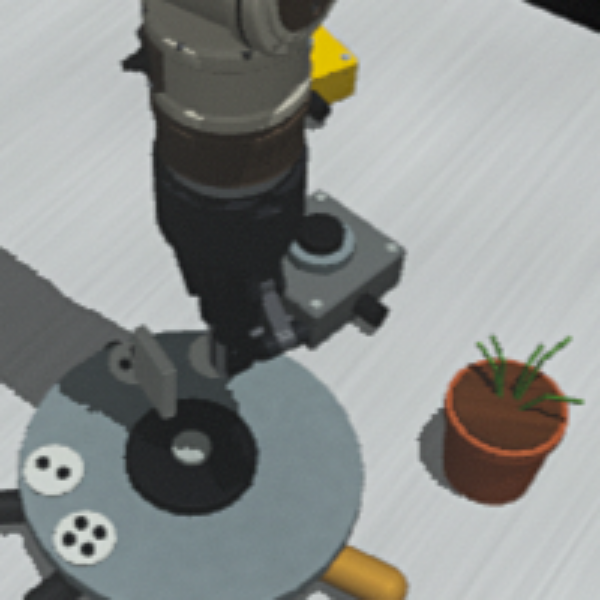

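In the pressed picture the fingers sit on the button, and in the later one it is back up. Pots and bottle are unmoved. My retreat ended above the selector, with the tip at z 0.162, clear of the tab. I'll back off toward the base for a clean last look.

```bash
python3 -m inch '[-1,0,0,-40,0, -1,-10,-20,-80,0, -1,-40,-60,-80,0, -1,-70,-100,-80,0, -1,-110,-140,-80,0, -1,-140,-180,-80,0, -1,-140,-180,-80,0, -1,-140,-180,-80,0]'
python3 look.py 3; python3 chk.py 10
```

```text
clock: 14.25
eef_pos: [0.3813, -0.0183, 0.3106]
tool_rot: [0.843, 0.537, 0.02, -0.022]
ft_force: [0.2, -0.4, 1.0]
grip_width: -0.0002
top -0.3 [array([227., 267.]), array([203., 352.])]
top -0.4 [array([222., 265.]), array([189., 347.])]
top -0.5 [array([216., 263.]), array([175., 341.])]
top -0.6 [array([211., 260.]), array([163., 334.])]
scene -0.3 [array([377., 261.]), array([325., 203.])]
scene -0.4 [array([382., 258.]), array([338., 197.])]
scene -0.5 [array([387., 256.]), array([351., 192.])]
scene -0.6 [array([393., 254.]), array([365., 188.])]
now 14.45 tip [ 0.385  -0.014   0.2374] zax [ 0.01   0.058 -0.998] yaw 65.0 j [-0.08  0.   -0.25  1.31  0.06  1.92] F [-0.  -0.3 -0.5]
```

View pics/st3.png

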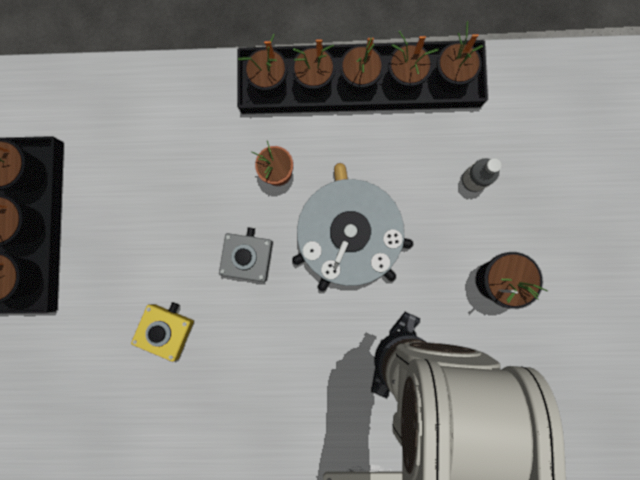

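View pics/s10.png

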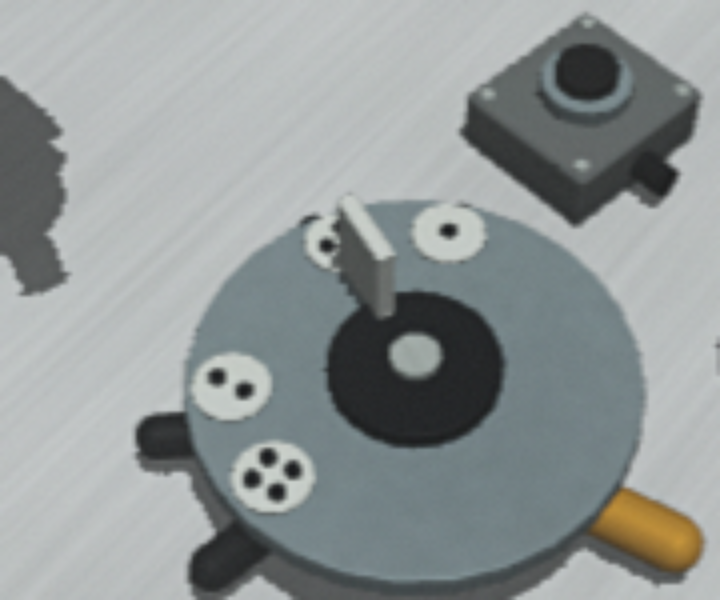

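The scene is clear. The tab at crop (365,230) still points at the three-stud tag, the button is up, and the clay pot (275,165), bottle (485,172) and grass pot (512,280) are where they started. The arm touches nothing, so I'm handing in.

```bash
python3 -c "
from workcell import order
print(order.job_done())"
```

```text
the job is handed in; nothing more can be done
None
```

I pushed the tab round to the three-stud tag with the shut fingers (about 3–4 N), then pressed the start button fully and let it spring back. I handed the job in at about 14.5 s; the hand-in reports no verdict.

- **Tab:** it rests at about -0.45 rad against the tag's -0.497. That puts the aim point about 4 mm off the tag centre (limit 12 mm), and the top and scene views agree.
- **Button:** contact came at the expected height. The force was 5.6 N after about 6 mm of travel, then rose to 14 N with no further motion. The last picture shows it up again.
- **Pots and bottle:** all three are where they started in the last pictures.
- **What went wrong:**
  - My first push ran joint 6 into its range end, and the arm swung aside with a 3° tilt that stayed for the rest of the run. It touched nothing but the tab, lightly. I turned the tool about 90° and pushed again.
  - My first retreat from the button ended above the selector by mistake, clear of the tab, so I backed off before the last check.
- **Disagreement:** the two views placed the button centre about 4 mm apart, so I used the mean.

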